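Snap the red scraper into its clip

ROBOT

A 6-joint arm with a two-finger parallel gripper is mounted at the origin on the work surface. World frame = base frame: x ahead of the robot, y to its left, z up, the work surface at z = 0. Lengths are in mm, angles in rad, forces in N, time in s.
With the tool pointing down it reaches from about 425 to 950 mm from the base axis. Payload 14.7 kg.
Tool frame: the origin (TCP) lies at the very end of the fingers, on their centre line; the grasp point (between the pads) lies 19 mm behind it (arm.grasp_offset is the distance from the TCP to the grasp point, in mm); z points along the fingers, y is the line along which they close (so a half turn about z gives the same grasp; the last joint's range is limited). The gripper opens to 85 mm and grips with 20 to 120 N. Pads are 22 mm wide; open, the fingers measure 114 mm over their backs; the gripper's body (76 mm by 85 mm) begins 54 mm behind the grasp point. The pads swing forward as they close: fully open they stand 13 mm farther back than shut.
Start: joints at [-1.229, 0.48, 1.596, -0, 1.065, -0.047], TCP at [246.416, -601.474, 231.297] pointing down, gripper open.
Joint ranges: [-2.75, 2.75], [-0.82, 2.05], [0.23, 2.67], [-1.56, 4.7], [0.09, 2.69], [-2.92, 2.92]. Speed limits (rad/s): [1.89, 1.89, 2.39, 3.01, 3.01, 3.01].

INTERFACE

Orientations are given as a unit quaternion [w, x, y, z].
In Python, from rig import arm gives the robot as it stands. The module is installed in compiled form; this text tells all that it offers.
- The arm moves only by the tool jog_arm, never from a script. Its argument "commands" is a list of rows, each a list of 7 numbers: the shift along the tool's x, y, z in m, then the turn, a rotation vector about the tool's x, y, z in rad, then the closure, from -1 (fully open) to 1 (shut), so that 0 is half open. A call has 1 to 10 rows; each row is the pose to reach, as a shift and turn from the pose commanded when the call began, along the tool's axes at that moment; what a row does not reach only later rows make up. A row lasts 1/12 s, in which the tool goes at most 41.7 mm and 7.16 degrees, less where a joint would pass 70% of its speed; a pose out of reach is approached as far as the arm can. A call with a gripper value outside its range is refused whole. The fingers move at their own pace and stop on an object; "newtons" is the grip in N (left out, the last holds). Time passes only in rows, so rows that repeat a pose let the fingers close. It gives the time, the measured TCP pose, the force, the opening and the grip force at its end, in the units of the state.
- arm.sense(): the state, without advancing time (a new reading comes with each control period).
- arm.capture(name): name is "side" or "top" or "wrist"; returns the picture (400x640x3 uint8, red, green, blue); there is no depth.
- arm.camera_model(name): a dict with "camera_matrix" (3x3 intrinsics, pixels), "distortion" ([k1, k2, p1, p2, k3] as OpenCV has them; the pictures are not rectified), "position" and "attitude" of the camera in the world. Camera axes: x right, y up, looking along -z (the intrinsics and any distortion apply to the point x, -y, -z); pixel columns grow to the right and rows downward; lengths in mm; the calibration is good to about 2 mm. A picture is of the moment at which its call begins: read the wrist's pose just before it. camera_model takes no time and is no camera call; for the wrist camera it gives the pose at the moment of the call.
- arm.finish_job(): hands the job in; it is judged then, once.
The state is a dict: "clock": time; "joint_pos": joint angles; "qvel": joint speeds; "effort": joint torques, N m; "eef_pos": TCP position; "eef_rot": TCP orientation; "contact_force": force on the tool from outside, world axes, zero at the start; "ft_torque": the same for the moment, N m; "opening": finger opening in mm; "grip_force": force on a finger pad.
Only numpy, scipy, OpenCV 4.12 (cv2) and the standard library are available. Lean on these libraries where they do the work, as an engineer would, in place of code of your own. Each camera call takes 0.05 s, during which the arm holds its last target. There are 200 camera calls.

TASK

Put the red scraper away: lift it off its rest and press its handle straight down past the sprung yellow-nosed jaw into the black fork clip on its wooden base, until the handle lies fully home in both forks, its middle about midway between them, and the jaw has closed over it; then let go. Either way round will do. Leave the blue scraper where it lies.

Things in the scene. Friction and masses are not known exactly. Their poses are not given: they have to be found in the camera images.
- red_scraper_mid (a point): Middle of the red scraper's handle, on its axis: a round rod 20 mm thick, 200 mm long along x; a flat blade 52 mm wide lies at +x, 97 to 176 mm out. About 120 g, balances 25 mm towards the blade. Starts level, 38 mm above the worktop, on a fixed terracotta rest: two vee saddles 14 mm thick 120 mm apart (middle within 15 mm), fingers fit between; rest base 60 mm wide, 6 mm thick. May be rolled about x.
- blue_scraper_mid (a point): The middle of the blue scraper's handle: same shape, size and kind of rest as the red one. A bystander, to be left alone.
- clip_seat (a point): Middle of the seated handle's axis, 50 mm above the worktop; x along it, z up, jaw arms on the +y side. The fixed clip: base 200 x 90 x 8 mm; two black forks 14 mm thick at x -62 and +62 mm, slots 38 mm wide with a vee floor that centres the rod; tines up to 104 mm above the worktop at -y, 54 mm at +y. Between the forks 110 mm are free but for an 8 mm axle, top 18 mm above the worktop.
- jaw (a joint): The clip's sprung jaw, rad: 0 closed, up to 0.7 as it swings out to +y. Two linked arms 10 mm thick at x -79 and +79 mm of the clip, with yellow noses sloping from 106 mm above the worktop (y +13) down to a tip at 70 mm (y -8). A level rod coming down on them pushes them 0.2 to 0.5 rad aside with about 5 to 15 N; within 4 mm of its seat the jaw springs shut over it.

How it is judged (in metres and radians):
On the way:
1. the red scraper's handle, over the clip, pushes the sprung jaw aside (value of joint jaw above 0.08 rad and horizontal distance between red_scraper_mid and clip_seat below 0.04 m and z of red_scraper_mid in the frame of clip_seat above 0.008 m), for 0.02 s.
At the end, for the whole second after the job is handed in: The red scraper's handle lies at rest in both forks, its middle within 25 mm of the clip's middle lengthwise, 12 mm across and 10 mm in height, in line with the clip within about 10 degrees (either way round), and the jaw is closed (under 0.1 rad) over it (x of red_scraper_mid in the frame of clip_seat between -0.025 and 0.025 m and y of red_scraper_mid in the frame of clip_seat between -0.012 and 0.012 m and z of red_scraper_mid in the frame of clip_seat between -0.01 and 0.01 m and angle between the x axis of red_scraper_mid and the x axis of clip_seat, either way round below 0.18 rad and value of joint jaw below 0.1 rad and linear speed of red_scraper below 0.03 m/s); the robot touches nothing.
It fails at once if the blue scraper is moved by more than 30 mm (distance of blue_scraper_mid from where it was at the start of the episode above 0.03 m).
It also fails if it takes over 38 s, if anything falls off the work surface, if the arm or the gripper's body presses on something with over 40 N, if the wrist force passes 120 N, or if a joint passes its speed limit or range.

## Working session

There is one attempt and no reset: what is moved stays moved. The work goes in short steps, Python scripts to look and compute and a tool call to move; the robot and the scene stay as the last step left them, time stands still between calls to the robot, and variables do not carry over. Pictures are saved under pics/ and viewed, at most 10 in all, crops included, and the job is handed in when it is done.

Besides the shell and the picture viewer there is one more tool, called after "Call:" as name(argument=value, ...), one argument or row to a line, values as JSON. jog_arm: Moves the arm, as the interface text tells. Its arguments: {"type":"object","properties":{"commands":{"type":"array","items":{"type":"array","items":{"type":"number"}}},"newtons":{"type":"number"}},"required":["commands"]}

```bash
mkdir -p pics
python3 - <<'E'
from rig import arm
import cv2,json
s=arm.sense();print(s)
for n in("side","top","wrist"):
    m=arm.camera_model(n);print(n,m)
    cv2.imwrite(f"pics/{n}0.png",arm.capture(n)[:,:,::-1])
E
```

```text
{'clock': 0.0, 'joint_pos': array([-1.22860031e+00,  4.80862746e-01,  1.59688690e+00,  1.51456664e-05,
        1.06509851e+00, -4.66000152e-02]), 'qvel': array([-0.00177324, -0.00051655,  0.00321253, -0.00085754, -0.00010816,
        0.00056923]), 'effort': array([ 5.83423986e-03, -9.50634813e+01, -4.30171680e+01,  1.71267302e-04,
        1.24909007e-02, -1.01997005e-04]), 'eef_pos': array([ 246.28008012, -601.07849637,  230.64748238]), 'eef_rot': array([-6.21880446e-04,  9.81164653e-01,  1.93172281e-01, -8.58921536e-05]), 'contact_force': array([-0.29863816,  0.84599531,  0.5841074 ]), 'ft_torque': array([ 0.01258532, -0.03301332, -0.01769142]), 'grip_force': 0.0, 'opening': 85.44102511808511}
side {'camera_matrix': array([[418.9565245 ,   0.        , 314.46315999],
       [  0.        , 418.9565245 , 199.89994831],
       [  0.        ,   0.        ,   1.        ]]), 'distortion': array([-0.00739056,  0.        ,  0.        ,  0.        ,  0.        ]), 'position': array([ 378.10558244, -608.3258586 ,  617.32034347]), 'attitude': array([ 0.89945513,  0.41358902, -0.06797622, -0.12370866])}
top {'camera_matrix': array([[503.23650934,   0.        , 319.14540579],
       [  0.        , 503.23650934, 199.79920328],
       [  0.        ,   0.        ,   1.        ]]), 'distortion': array([-0.00473487,  0.        ,  0.        ,  0.        ,  0.        ]), 'position': array([ 402.52134386,   -8.7979956 , 1135.47365051]), 'attitude': array([-0.69433959, -0.05476083,  0.03341324,  0.71678263])}
wrist {'camera_matrix': array([[340.3840759 ,   0.        , 325.30501724],
       [  0.        , 340.3840759 , 204.1673184 ],
       [  0.        ,   0.        ,   1.        ]]), 'distortion': array([-0.00075644,  0.        ,  0.        ,  0.        ,  0.        ]), 'position': array([ 316.47774501, -572.20709744,  373.30071017]), 'attitude': array([ 0.8207797 , -0.12599166,  0.08565877, -0.55055368])}
```

View pics/top0.png

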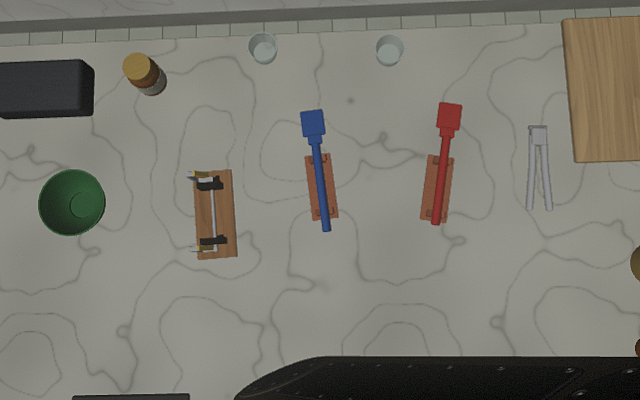

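View pics/side0.png

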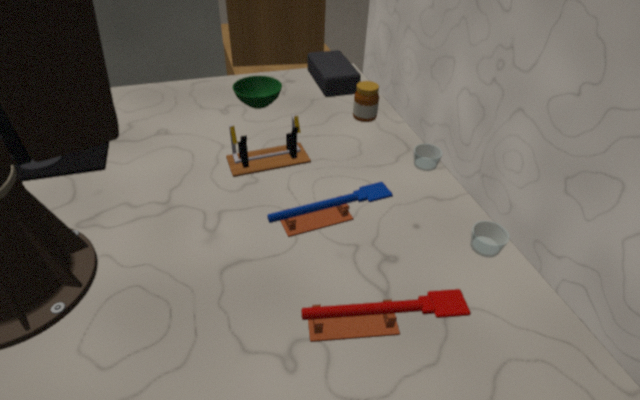

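```bash
cat > h.py <<'E'
import numpy as np,cv2
from scipy.spatial.transform import Rotation as R
def rot(q): return R.from_quat([q[1],q[2],q[3],q[0]])
def to_plane(m,px,z):
    u=cv2.undistortPoints(np.array(px,float).reshape(-1,1,2),m["camera_matrix"],m["distortion"])[:,0]
    d=rot(m["attitude"]).apply(np.c_[u[:,0],-u[:,1],-np.ones(len(u))])
    p=np.array(m["position"]);return p+d*((z-p[2])/d[:,2])[:,None]
def project(m,P):
    c=rot(m["attitude"]).inv().apply(np.atleast_2d(P)-m["position"])*[1,-1,-1]
    return cv2.projectPoints(c,np.zeros(3),np.zeros(3),m["camera_matrix"],m["distortion"])[0][:,0]
E
python3 - <<'E'
from rig import arm
from h import *
for n in("top","side"):
    m=arm.camera_model(n);im=cv2.imread(f"pics/{n}0.png");b,g,r=[im[:,:,i].astype(int) for i in range(3)]
    hsv=cv2.cvtColor(im,cv2.COLOR_BGR2HSV)
    for nm,mask in(("red",(r>110)&(g<45)&(b<50)),("blue",(b>90)&(r<70)&(b>g+35))):
        k,l,st,_=cv2.connectedComponentsWithStats(mask.astype(np.uint8));i=1+np.argmax(st[1:,4])
        v,u=np.nonzero(l==i);P=to_plane(m,np.c_[u,v],38)[:,:2]
        c=P.mean(0);w,V=np.linalg.eigh(np.cov(P.T));a=V[:,1]*np.sign(V[0,1])
        for _ in range(3):
            t=(P-c)@a;h=P[(t<t.min()+170)&(t>t.min()+10)]
            c=h.mean(0);w,V=np.linalg.eigh(np.cov(h.T));a=V[:,1]*np.sign(V[0,1])
        t=(P-c)@a;q=(P-c)@[-a[1],a[0]]
        print(n,nm,st[i],"mid(butt)",c+a*(t.min()+100),"mid(tip)",c+a*(t.max()-176),"yaw",np.arctan2(a[1],a[0]),"len",np.ptp(t),"bladew",np.ptp(q[t>t.max()-60]))
    x0,y0,x1,y1=(180,160,250,270) if n=="top" else (215,105,320,185)
    c=cv2.resize(im[y0:y1,x0:x1],None,fx=7,fy=7,interpolation=cv2.INTER_CUBIC) if n=="side" else cv2.resize(im[y0:y1,x0:x1],None,fx=5.4,fy=5.4,interpolation=cv2.INTER_CUBIC)
    cv2.imwrite(f"pics/{n}clip.png",np.clip(c*1.5,0,255).astype(np.uint8))
E
```

```text
top red [453 125   6   9  13] mid(butt) [ 760.05890593 -338.72764371] mid(tip) [ 554.73962117 -188.37942957] yaw -0.6320540348418084 len 21.518970864038234 bladew 7.901505052417859
top blue [ 300  110   29  122 1183] mid(butt) [571.40716558  19.95085486] mid(tip) [568.37167505  19.66633231] yaw 0.09345892125754275 len 272.9512041911181 bladew 48.39914626630036
side red [ 302  290  168   26 1642] mid(butt) [ 579.34489731 -239.60234911] mid(tip) [ 576.30196055 -239.02025004] yaw -0.18901168161090934 len 272.90188711294286 bladew 46.98734807477064
side blue [268 182 124  36 715] mid(butt) [572.74887947  27.20083243] mid(tip) [569.66935972  26.90912287] yaw 0.09444385801133985 len 272.9066949214558 bladew 48.00692868548529
```

View pics/topclip.png

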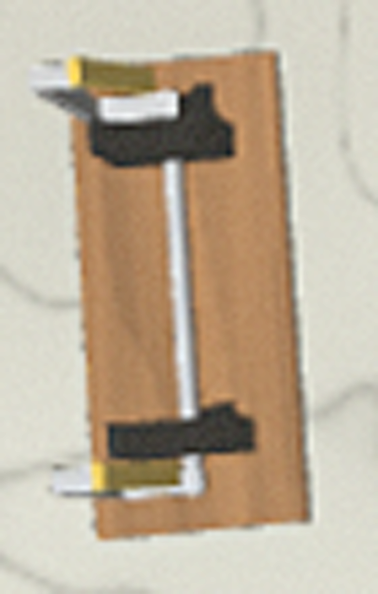

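View pics/sideclip.png

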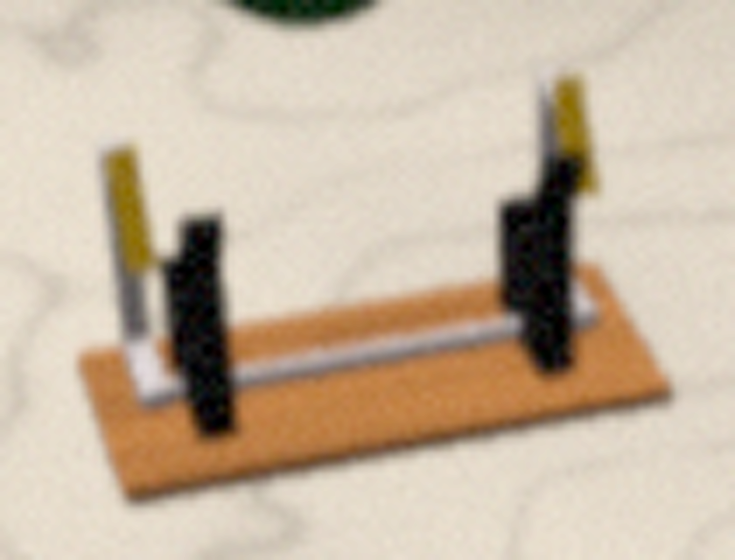

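Run:
```python
from rig import arm
from h import *
from scipy.optimize import least_squares
M={n:arm.camera_model(n) for n in("top","side")}
im=cv2.imread("pics/top0.png");b,g,r=[im[:,:,i].astype(int) for i in range(3)]
mask=(r>90)&(g<60)&(b<60)&(r>2.4*g)
k,l,st,_=cv2.connectedComponentsWithStats(mask.astype(np.uint8));i=1+np.argmax(st[1:,4]);print(st[i])
v,u=np.nonzero(l==i);P=to_plane(M["top"],np.c_[u,v],38)[:,:2]
c=P.mean(0);w,V=np.linalg.eigh(np.cov(P.T));a=V[:,1]*np.sign(V[0,1])
for _ in range(3):
    t=(P-c)@a;h=P[(t<t.min()+170)&(t>t.min()+10)]
    c=h.mean(0);w,V=np.linalg.eigh(np.cov(h.T));a=V[:,1]*np.sign(V[0,1])
t=(P-c)@a;print("red",c+a*(t.min()+100),c+a*(t.max()-176),np.arctan2(a[1],a[0]),np.ptp(t))
top=lambda p:(np.array(p)+.5)/5.4-.5+[180,160]
side=lambda p:(np.array(p)+.5)/7-.5+[215,105]
ct=top([(73,62),(276,51),(310,521),(98,539)]);cs=side([(80,355),(597,265),(670,392),(130,490)])
L=np.array([(100,45),(100,-45),(-100,-45),(-100,45)]);Ls=np.array([(-100,45),(100,45),(100,-45),(-100,-45)])
def w(p,l,z):
    l=np.atleast_2d(l);c,s=np.cos(p[2]),np.sin(p[2]);return np.c_[p[0]+c*l[:,0]-s*l[:,1],p[1]+s*l[:,0]+c*l[:,1],np.full(len(l),z)]
for use in((1,0),(0,1),(1,1)):
    f=lambda p:np.r_[use[0]*(project(M["top"],w(p,L,8))-ct).ravel(),use[1]*(project(M["side"],w(p,Ls,8))-cs).ravel()]
    s=least_squares(f,[500,220,0.05],x_scale=[1,1,.01]);print("clip",s.x,np.round(f(s.x),1))
p=s.x
F=[(-84,13,106),(-74,13,106),(-84,-8,70),(-74,-8,70),(74,13,106),(84,13,106),(74,-8,70),(84,-8,70),(-69,-19,104),(-55,-19,104),(-69,19,54),(69,-19,104),(69,19,54)]
for x,y,z in F:
    q=w(p,(x,y),z)
    print((x,y,z),np.round((project(M["top"],q)[0]-[180,160]+.5)*5.4),np.round((project(M["side"],q)[0]-[215,105]+.5)*7))
```

```text
[ 432  103   30  122 1307]
red [ 577.12413169 -244.90065018] [ 574.42797059 -244.38602399] -0.18860504938492098 273.2551639775678
clip [5.21436219e+02 2.61152793e+02 5.46983660e-02] [-0.5  0.8  0.8 -0.6  0.1 -0.1 -0.4 -0.1 -0.   0.   0.  -0.   0.   0.
 -0.   0. ]
clip [5.21669412e+02 2.63403245e+02 5.92963368e-02] [-0.   0.  -0.  -0.  -0.  -0.  -0.  -0.  -0.5 -0.3  0.3 -0.6  1.  -0.2
 -0.7  0.7]
clip [5.21457142e+02 2.61642644e+02 5.59252613e-02] [-0.8  0.8  0.6 -0.7 -0.1 -0.2 -0.6 -0.  -0.5 -0.   0.5 -0.1  1.1  0.3
 -0.8  1. ]
(-84, 13, 106) [106. 488.] [108. 156.]
(-74, 13, 106) [105. 462.] [137. 152.]
(-84, -8, 70) [184. 486.] [131. 280.]
(-74, -8, 70) [182. 460.] [161. 275.]
(74, 13, 106) [83. 80.] [558.  86.]
(84, 13, 106) [82. 55.] [585.  82.]
(74, -8, 70) [160.  91.] [577. 205.]
(84, -8, 70) [159.  67.] [604. 201.]
(-69, -19, 104) [188. 442.] [172. 202.]
(-55, -19, 104) [186. 405.] [214. 196.]
(-69, 19, 54) [124. 455.] [164. 271.]
(69, -19, 104) [167.  86.] [572. 138.]
(69, 19, 54) [105. 116.] [541. 208.]
```

```bash
cat >> h.py <<'E'
def go(arm,p,yaw):
    s=arm.sense();T=rot(s["eef_rot"]);D=R.from_euler("z",yaw)*R.from_euler("x",np.pi)
    print("t",round(s["clock"],2),"eef",np.round(s["eef_pos"],1),"shift m",np.round(T.inv().apply(np.array(p)-s["eef_pos"])/1000,4),"rotvec",np.round((T.inv()*D).as_rotvec(),4))
E
python3 -c "
from rig import arm
from h import *
go(arm,[570,-242,200],-0.189)"
```

```text
t 0.15 eef [ 246.3 -601.2  230.8] shift m [ 0.4357 -0.2097  0.031 ] rotvec [-9.000e-04  2.000e-04  5.778e-01]
```

Call:
jog_arm(
  commands=[
    [0.436, -0.21, 0.031, 0, 0, 0.578, -1],
    [0.436, -0.21, 0.031, 0, 0, 0.578, -1],
    [0.436, -0.21, 0.031, 0, 0, 0.578, -1],
    [0.436, -0.21, 0.031, 0, 0, 0.578, -1],
    [0.436, -0.21, 0.031, 0, 0, 0.578, -1],
    [0.436, -0.21, 0.031, 0, 0, 0.578, -1],
    [0.436, -0.21, 0.031, 0, 0, 0.578, -1],
    [0.436, -0.21, 0.031, 0, 0, 0.578, -1],
    [0.436, -0.21, 0.031, 0, 0, 0.578, -1],
    [0.436, -0.21, 0.031, 0, 0, 0.578, -1],
  ],
)

```text
clock: 0.98
eef_pos: [518.7, -298.5, 205.2]
eef_rot: [-0.0, 0.996, -0.094, -0.0]
contact_force: [1.0, -1.5, 0.3]
opening: 85.2
grip_force: 0.0
```

Call:
jog_arm(
  commands=[
    [0.0, 0, 0, 0, 0, 0, -1],
    [0, 0, 0, 0, 0, 0, -1],
  ],
)

```text
clock: 1.15
eef_pos: [518.8, -298.4, 204.9]
eef_rot: [-0.0, 0.996, -0.093, -0.0]
contact_force: [-0.1, 0.2, 0.8]
opening: 85.3
grip_force: 0.0
```

```bash
python3 -c "
from rig import arm
from h import *
go(arm,[570,-242,200],-0.189)"
```

```text
t 1.15 eef [ 518.8 -298.4  204.9] shift m [ 0.0399 -0.0648  0.0049] rotvec [-0.0003  0.0006  0.0035]
```

Call:
jog_arm(
  commands=[
    [0.04, -0.065, 0.005, 0, 0, 0.0035, -1],
    [0.04, -0.065, 0.005, 0, 0, 0.0035, -1],
    [0.04, -0.065, 0.005, 0, 0, 0.0035, -1],
    [0.04, -0.065, 0.005, 0, 0, 0.0035, -1],
  ],
)

```text
clock: 1.48
eef_pos: [569.4, -243.8, 200.0]
eef_rot: [-0.0, 0.995, -0.096, -0.0]
contact_force: [-0.9, -0.1, -0.1]
opening: 85.1
grip_force: 0.0
```

Run:
```python
from rig import arm
from h import *
m=arm.camera_model("wrist");im=arm.capture("wrist")[:,:,::-1].copy();cv2.imwrite("pics/w1.png",im)
b,g,r=[im[:,:,i].astype(int) for i in range(3)]
mask=(r>90)&(g<60)&(b<60)&(r>2.4*g)
k,l,st,_=cv2.connectedComponentsWithStats(mask.astype(np.uint8));i=1+np.argmax(st[1:,4]);print(st[i])
v,u=np.nonzero(l==i);P=to_plane(m,np.c_[u,v],38)[:,:2]
a=np.array([np.cos(-.189),np.sin(-.189)])
for _ in range(4):
    t=P@a;h=P[(t<t.min()+170)&(t>t.min()+10)];c=h.mean(0);w,V=np.linalg.eigh(np.cov(h.T));a=V[:,1]*np.sign(V[0,1])
t=(P-c)@a;print("red",c+a*(t.min()+100),c+a*(t.max()-176),np.arctan2(a[1],a[0]),np.ptp(t))
go(arm,[576,-243,21],-0.189)
```

```text
[ 290    0   64  277 7192]
red [ 573.35210125 -242.53089494] [ 542.75180613 -236.72545026] -0.18749032235819077 244.853872650075
t 1.53 eef [ 568.7 -244.6  200.1] shift m [ 0.0069 -0.003   0.1791] rotvec [ 0.0002  0.0006 -0.0034]
```

View pics/w1.png

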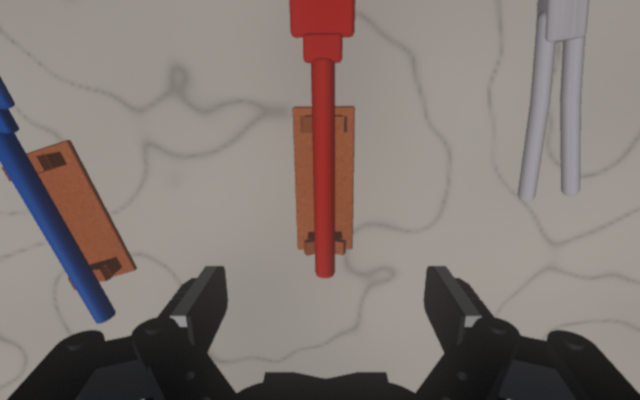

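Call:
jog_arm(
  commands=[
    [0.006, -0.003, 0.04, 0, 0, -0.002, -1],
    [0.006, -0.003, 0.08, 0, 0, -0.002, -1],
    [0.006, -0.003, 0.12, 0, 0, -0.002, -1],
    [0.006, -0.003, 0.15, 0, 0, -0.002, -1],
    [0.006, -0.003, 0.17, 0, 0, -0.002, -1],
    [0.006, -0.003, 0.18, 0, 0, -0.002, -1],
    [0.006, -0.003, 0.18, 0, 0, -0.002, -1],
  ],
  newtons=40,
)

```text
clock: 2.12
eef_pos: [573.6, -243.0, 18.4]
eef_rot: [-0.001, 0.995, -0.096, -0.002]
contact_force: [-0.6, 0.7, 1.3]
opening: 85.3
grip_force: 0.0
```

Call:
jog_arm(
  commands=[
    [0, 0, 0, 0, 0, 0, 0],
    [0, 0, 0, 0, 0, 0, 0.5],
    [0, 0, 0, 0, 0, 0, 1],
    [0, 0, 0, 0, 0, 0, 1],
    [0, 0, 0, 0, 0, 0, 1],
    [0, 0, 0, 0, 0, 0, 1],
    [0, 0, 0, 0, 0, 0, 1],
    [0, 0, 0, 0, 0, 0, 1],
  ],
  newtons=40,
)

```text
clock: 2.78
eef_pos: [576.2, -243.1, 21.6]
eef_rot: [0.001, 0.995, -0.095, 0.001]
contact_force: [-4.2, -5.5, 11.7]
opening: 18.4
grip_force: 38.6
```

Call:
jog_arm(
  commands=[
    [0, 0, 0, 0, 0, 0, 1],
    [0, 0, 0, 0, 0, 0, 1],
    [0, 0, -0.01, 0, 0, 0, 1],
    [0, 0, -0.03, 0, 0, 0, 1],
    [0, 0, -0.05, 0, 0, 0, 1],
  ],
  newtons=80,
)

```text
clock: 3.2
eef_pos: [575.1, -241.9, 70.9]
eef_rot: [-0.0, 0.995, -0.095, -0.001]
contact_force: [0.4, -1.2, -2.2]
opening: 17.5
grip_force: 78.3
```

Call:
jog_arm(
  commands=[
    [0, 0, -0.03, 0, 0, 0, 1],
    [0, 0, -0.06, 0, 0, 0, 1],
    [0, 0, -0.09, 0, 0, 0, 1],
    [0, 0, -0.12, 0, 0, 0, 1],
    [0, 0, -0.13, 0, 0, 0, 1],
    [0, 0, -0.13, 0, 0, 0, 1],
  ],
)

```text
clock: 3.7
eef_pos: [577.2, -242.8, 203.9]
eef_rot: [0.001, 0.995, -0.095, 0.003]
contact_force: [0.3, 0.2, -1.4]
opening: 18.0
grip_force: 78.3
```

Run:
```python
from rig import arm
from h import *
cv2.imwrite("pics/w2.png",arm.capture("wrist")[:,:,::-1])
cv2.imwrite("pics/s2.png",arm.capture("side")[:,:,::-1])
print(arm.sense()["opening"],arm.sense()["grip_force"])
go(arm,[521,262,200],0.056)
```

```text
17.633177453493506 78.33847403526306
t 3.8 eef [ 575.4 -242.   200.2] shift m [-1.489e-01 -4.846e-01  2.000e-04] rotvec [-0.000e+00 -1.000e-04 -2.466e-01]
```

View pics/s2.png

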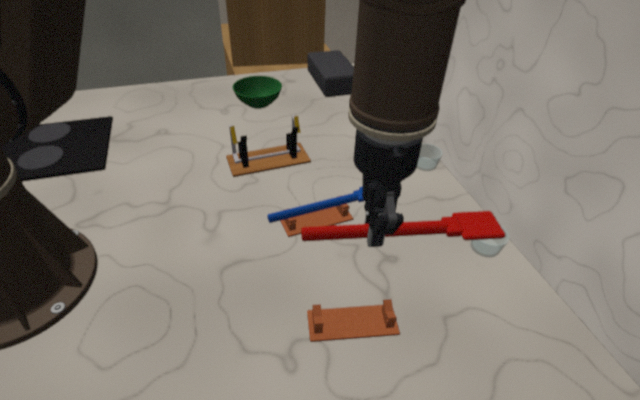

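```bash
cat > inhand.py <<'E'
from rig import arm
from h import *
import sys
def inhand(im,m,s):
    im=im.astype(int);b,g,r=im[:,:,2],im[:,:,1],im[:,:,0]
    v,u=np.nonzero((r>100)&(g<50)&(b<55)&(r>2.6*g))
    T=rot(s["eef_rot"]);ex,ey,ez=T.as_matrix().T;o=s["eef_pos"]
    U=cv2.undistortPoints(np.c_[u,v].astype(float).reshape(-1,1,2),m["camera_matrix"],m["distortion"])[:,0]
    d=rot(m["attitude"]).apply(np.c_[U[:,0],-U[:,1],-np.ones(len(U))]);p=m["position"]
    Q=p+d*(((o-p)@ey)/(d@ey))[:,None]-o
    x,z=Q@ex,Q@ez
    k=(abs(z+19)<70)&(x>-180)&(x<230);x,z=x[k],z[k]
    h=(x<x.min()+180)&(x>x.min()+8)
    f=np.polyfit(x[h],z[h],1)
    print("n",len(x),"xmin",x.min(),"xmax",x.max(),"mid(butt)",x.min()+100,"mid(tip)",x.max()-176,"tool z at0",f[1],"slope",f[0])
if __name__=="__main__":
    s=arm.sense();inhand(cv2.imread("pics/s2.png")[:,:,::-1],arm.camera_model("side"),s)
E
python3 inhand.py
```

```text
n 2093 xmin -97.85311380596664 xmax 192.7487754524887 mid(butt) 2.146886194033357 mid(tip) 16.7487754524887 tool z at0 -21.98447667530367 slope 0.010063747401830043
```

Call:
jog_arm(
  commands=[
    [-0.149, -0.485, 0.0, 0, 0, -0.247, 1],
    [-0.149, -0.485, 0.0, 0, 0, -0.247, 1],
    [-0.149, -0.485, 0.0, 0, 0, -0.247, 1],
    [-0.149, -0.485, 0.0, 0, 0, -0.247, 1],
    [-0.149, -0.485, 0.0, 0, 0, -0.247, 1],
    [-0.149, -0.485, 0.0, 0, 0, -0.247, 1],
    [-0.149, -0.485, 0.0, 0, 0, -0.247, 1],
    [-0.149, -0.485, 0.0, 0, 0, -0.247, 1],
    [-0.149, -0.485, 0.0, 0, 0, -0.247, 1],
    [-0.149, -0.485, 0.0, 0, 0, -0.247, 1],
  ],
)

```text
clock: 4.63
eef_pos: [529.3, 173.7, 198.6]
eef_rot: [0.0, 1.0, 0.028, -0.001]
contact_force: [0.9, 0.1, -0.6]
opening: 17.4
grip_force: 78.4
```

```bash
python3 -c "
from rig import arm
from h import *
go(arm,[521,262,200],0.056)"
```

```text
t 4.63 eef [529.3 173.7 198.6] shift m [-0.0033 -0.0886 -0.0015] rotvec [0.0006 0.0029 0.0003]
```

Call:
jog_arm(
  commands=[
    [-0.003, -0.041, 0.0, 0, 0, 0, 1],
    [-0.003, -0.08, 0.01, 0, 0, 0, 1],
    [-0.003, -0.0886, 0.04, 0, 0, 0, 1],
    [-0.003, -0.0886, 0.06, 0, 0, 0, 1],
    [-0.003, -0.0886, 0.068, 0, 0, 0, 1],
    [-0.003, -0.0886, 0.068, 0, 0, 0, 1],
    [-0.003, -0.0886, 0.068, 0, 0, 0, 1],
  ],
)

```text
clock: 5.22
eef_pos: [522.6, 259.6, 131.8]
eef_rot: [0.0, 1.0, 0.028, -0.001]
contact_force: [-0.4, 0.6, -0.4]
opening: 17.5
grip_force: 78.6
```

Run:
```python
from rig import arm
from h import *
from inhand import inhand
S=[]
im=arm.capture("side");s=arm.sense()
inhand(im,arm.camera_model("side"),s)
for _ in range(3): go(arm,[521.5,262,130],0.056);arm.capture("wrist")
cv2.imwrite("pics/s3.png",cv2.resize(im[60:210,170:420,::-1],None,fx=3.2,fy=3.2,interpolation=cv2.INTER_CUBIC))
```

```text
n 428 xmin -96.52183459249663 xmax 179.85249077452502 mid(butt) 3.4781654075033686 mid(tip) 3.852490774525023 tool z at0 -22.333641072588648 slope 0.01272370987705813
t 5.27 eef [523.4 259.8 132.6] shift m [-0.0017 -0.0023  0.0026] rotvec [ 0.0001  0.0001 -0.0006]
t 5.32 eef [523.7 259.9 133.2] shift m [-0.0021 -0.0022  0.0032] rotvec [-0.0003 -0.0009 -0.0007]
t 5.37 eef [523.9 260.  133.4] shift m [-0.0022 -0.0021  0.0034] rotvec [-0.0005 -0.0014 -0.0008]
```

View pics/s3.png

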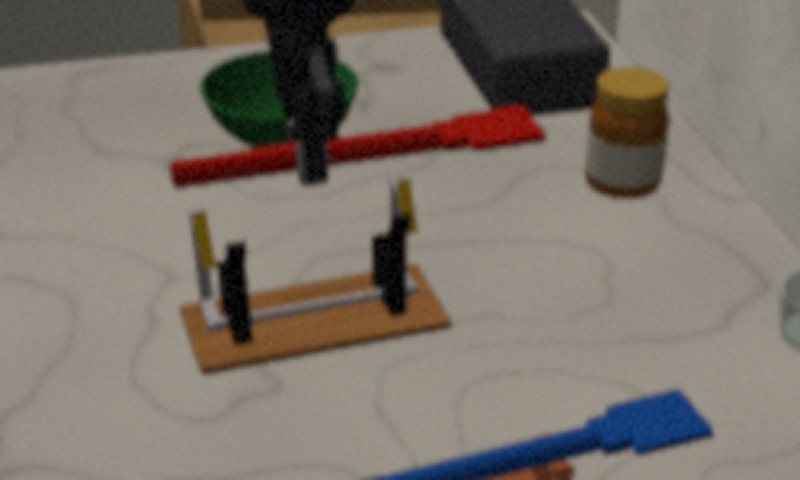

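Call:
jog_arm(
  commands=[
    [-0.0035, -0.002, 0.015, 0, 0, 0, 1],
    [-0.0035, -0.002, 0.03, 0, 0, 0, 1],
    [-0.0035, -0.002, 0.035, 0, 0, 0, 1],
    [-0.0035, -0.002, 0.04, 0, 0, 0, 1],
    [-0.0035, -0.002, 0.045, 0, 0, 0, 1],
    [-0.0035, -0.002, 0.045, 0, 0, 0, 1],
    [-0.0035, -0.002, 0.045, 0, 0, 0, 1],
  ],
)

```text
clock: 6.0
eef_pos: [519.7, 262.1, 87.6]
eef_rot: [-0.0, 1.0, 0.028, 0.0]
contact_force: [-0.5, 0.4, -1.0]
opening: 17.8
grip_force: 78.6
```

Run:
```python
from rig import arm
from h import *
im=arm.capture("side");go(arm,[520,262,28.5],0.056);print(arm.sense()["contact_force"],arm.sense()["ft_torque"])
a=cv2.resize(im[80:190,200:350,::-1],None,fx=5,fy=5,interpolation=cv2.INTER_CUBIC)
cv2.imwrite("pics/s4.png",np.clip(a*1.4,0,255).astype(np.uint8))
```

```text
t 6.05 eef [519.8 262.2  87.8] shift m [0.0002 0.0002 0.0593] rotvec [-0.0002 -0.0005  0.0002]
[ 0.51926417  0.19116138 -1.31800704] [-0.03413206 -0.03464377 -0.02251085]
```

View pics/s4.png

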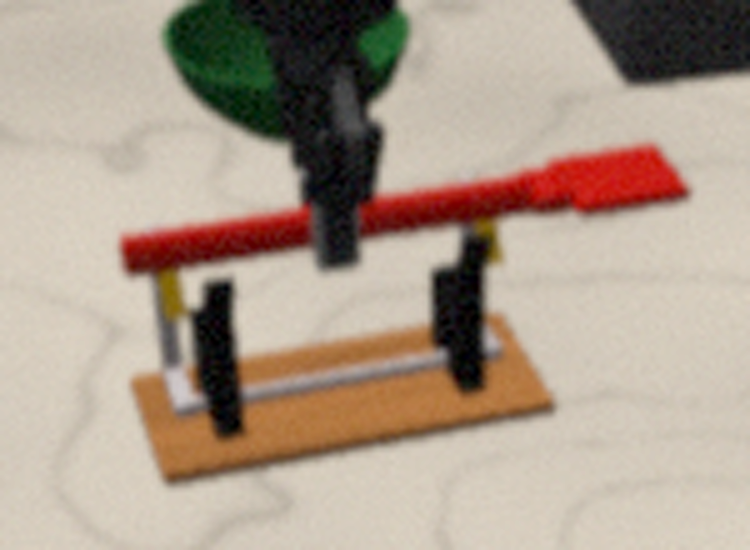

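Call:
jog_arm(
  commands=[
    [0, 0, 0.006, 0, 0, 0, 1],
    [0, 0, 0.012, 0, 0, 0, 1],
    [0, 0, 0.018, 0, 0, 0, 1],
    [0, 0, 0.024, 0, 0, 0, 1],
    [0, 0, 0.03, 0, 0, 0, 1],
    [0, 0, 0.034, 0, 0, 0, 1],
    [0, 0, 0.034, 0, 0, 0, 1],
  ],
)

```text
clock: 6.63
eef_pos: [518.7, 261.7, 52.0]
eef_rot: [0.0, 1.0, 0.028, -0.001]
contact_force: [0.4, -3.3, -3.9]
opening: 17.1
grip_force: 78.5
```

Call:
jog_arm(
  commands=[
    [0, 0, 0.004, 0, 0, 0, 1],
    [0, 0, 0.008, 0, 0, 0, 1],
    [0, 0, 0.012, 0, 0, 0, 1],
    [0, 0, 0.016, 0, 0, 0, 1],
    [0, 0, 0.019, 0, 0, 0, 1],
    [0, 0, 0.019, 0, 0, 0, 1],
  ],
)

```text
clock: 7.13
eef_pos: [519.5, 262.4, 34.6]
eef_rot: [-0.0, 1.0, 0.028, 0.0]
contact_force: [-2.9, -0.2, 6.6]
opening: 17.7
grip_force: 79.5
```

Run:
```python
from rig import arm
from h import *
go(arm,[520,262,28.5],0.056);print(arm.sense()["contact_force"],arm.sense()["ft_torque"])
```

```text
t 7.13 eef [519.5 262.4  34.6] shift m [0.0005 0.0004 0.0061] rotvec [-0.0003 -0.0002  0.0002]
[-2.85230301 -0.15010964  6.59020044] [-0.07062203  0.38451763  0.00421842]
```

Call:
jog_arm(
  commands=[
    [0, 0, 0.002, 0, 0, 0, 1],
    [0, 0, 0.004, 0, 0, 0, 1],
    [0, 0, 0.005, 0, 0, 0, 1],
    [0, 0, 0.005, 0, 0, 0, 1],
  ],
)

```text
clock: 7.47
eef_pos: [519.7, 262.5, 33.7]
eef_rot: [-0.0, 1.0, 0.028, 0.001]
contact_force: [-23.9, -8.7, 90.7]
opening: 17.8
grip_force: 89.2
```

Run:
```python
from rig import arm
from h import *
im=arm.capture("side");go(arm,[520,262,28.5],0.056);print(arm.sense()["contact_force"],arm.sense()["ft_torque"])
a=cv2.resize(im[80:190,200:350,::-1],None,fx=5,fy=5,interpolation=cv2.INTER_CUBIC)
cv2.imwrite("pics/s5.png",np.clip(a*1.4,0,255).astype(np.uint8))
```

```text
t 7.52 eef [519.7 262.6  33.7] shift m [0.0003 0.0006 0.0052] rotvec [-0.0009 -0.002   0.0005]
[-23.96717695  -9.33854767  90.29683169] [-1.80751633  3.74470479  0.04643524]
```

View pics/s5.png

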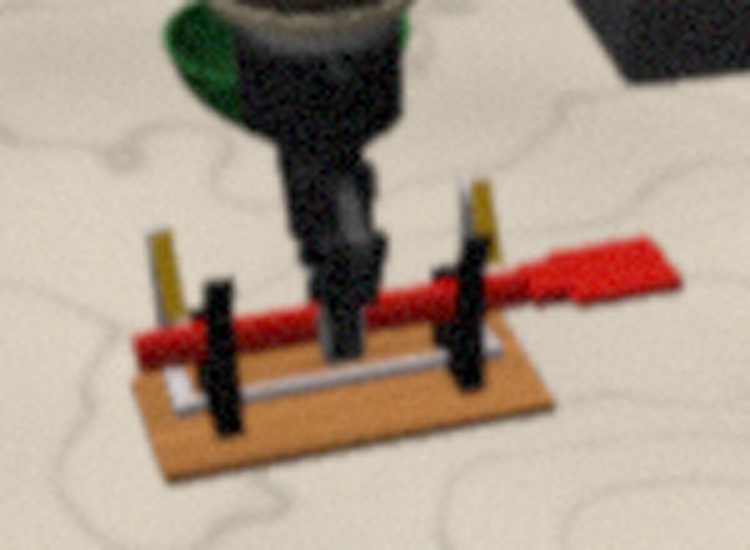

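Call:
jog_arm(
  commands=[
    [0, 0, -0.002, 0, 0, 0, 1],
    [0, 0, -0.0045, 0, 0, 0, 1],
    [0, 0, -0.0045, 0, 0, 0, 1],
  ],
)

```text
clock: 7.77
eef_pos: [519.9, 262.5, 34.7]
eef_rot: [-0.0, 1.0, 0.028, 0.001]
contact_force: [0.4, -0.5, -0.1]
opening: 17.7
grip_force: 78.7
```

Run:
```python
from rig import arm
from h import *
from inhand import inhand
im=arm.capture("side");s=arm.sense();print(s["contact_force"],s["ft_torque"],s["eef_pos"])
inhand(im,arm.camera_model("side"),s)
```

```text
[-3.36535377 -0.38529052 17.95881923] [-0.04586426  0.47572016 -0.01572392] [519.94977309 262.50107674  34.39136149]
n 372 xmin -94.81696574668452 xmax 181.88127638714602 mid(butt) 5.183034253315483 mid(tip) 5.881276387146016 tool z at0 -23.25863050689963 slope 0.004683114152092375
```

Call:
jog_arm(
  commands=[
    [0, 0, 0, 0, 0, 0, 0.4],
    [0, 0, 0, 0, 0, 0, 0],
    [0, 0, 0, 0, 0, 0, -0.2],
    [0, 0, 0, 0, 0, 0, -0.2],
    [0, 0, 0, 0, 0, 0, -0.2],
    [0, 0, 0, 0, 0, 0, -0.2],
  ],
  newtons=20,
)

```text
clock: 8.32
eef_pos: [519.4, 262.1, 33.7]
eef_rot: [0.0, 1.0, 0.028, -0.0]
contact_force: [0.3, -0.0, -0.6]
opening: 51.5
grip_force: 0.0
```

Call:
jog_arm(
  commands=[
    [0, 0, -0.01, 0, 0, 0, -0.2],
    [0, 0, -0.03, 0, 0, 0, -0.2],
    [0, 0, -0.06, 0, 0, 0, -0.2],
    [0, 0, -0.1, 0, 0, 0, -0.2],
    [0, 0, -0.14, 0, 0, 0, -0.2],
    [0, 0, -0.17, 0, 0, 0, -0.2],
    [0, 0, -0.17, 0, 0, 0, -0.2],
    [0, 0, -0.17, 0, 0, 0, -0.2],
  ],
)

```text
clock: 8.98
eef_pos: [520.5, 262.6, 206.6]
eef_rot: [-0.001, 1.0, 0.028, 0.002]
contact_force: [-0.1, 0.4, -0.5]
opening: 51.2
grip_force: 0.0
```

Run:
```python
from rig import arm
from h import *
im=arm.capture("side")
r,g,b=[im[:,:,i].astype(int) for i in range(3)]
v,u=np.nonzero((r>100)&(g<50)&(b<55)&(r>2.6*g));k=v<200;P=to_plane(arm.camera_model("side"),np.c_[u,v][k],50)[:,:2]
a=np.array([np.cos(.056),np.sin(.056)])
for _ in range(3):
    t=P@a;h=P[(t<t.min()+180)&(t>t.min()+8)];c=h.mean(0);w,V=np.linalg.eigh(np.cov(h.T));a=V[:,1]*np.sign(V[0,1])
t=(P-c)@a;print("mid",c+a*(t.min()+100),np.arctan2(a[1],a[0]))
a=cv2.resize(im[80:190,200:350,::-1],None,fx=5,fy=5,interpolation=cv2.INTER_CUBIC)
cv2.imwrite("pics/s6.png",np.clip(a*1.4,0,255).astype(np.uint8))
```

```text
mid [525.61906663 274.70802181] 0.048200872608076206
```

View pics/s6.png

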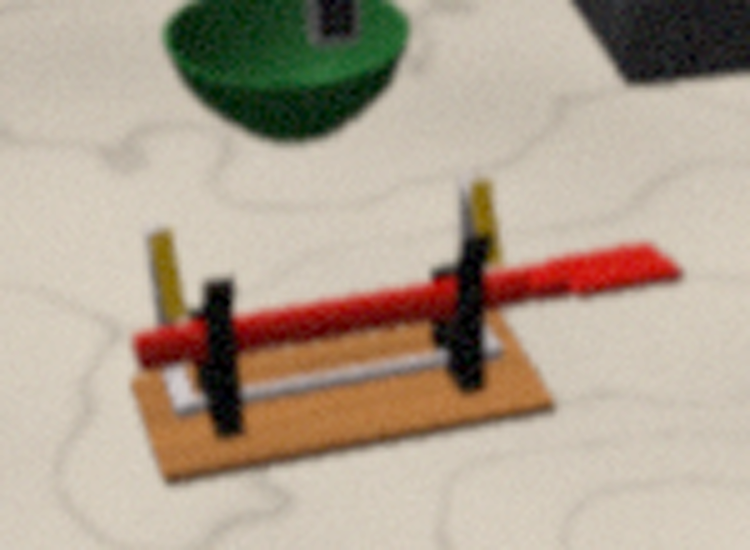

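Run:
```python
from rig import arm
from h import *
m=arm.camera_model("side");im=arm.capture("side");p0=np.array([521.5,262.2]);y=.0565
for z in(50,54,58):
  for x in(-90,-30,30):
    P=np.r_[p0+x*np.array([np.cos(y),np.sin(y)]),z]
    d=P-m["position"];d/=np.linalg.norm(d);ax=np.array([np.cos(y),np.sin(y),0]);n=np.cross(d,ax);n/=np.linalg.norm(n)
    q=project(m,[P-10*n,P,P+10*n]);print(z,x,np.round(q,1).tolist())
for u in(229,251,270,288): print(u,[ (v,im[v,u].tolist()) for v in range(132,154)])
P=np.r_[p0,0]
mt=arm.camera_model("top");cv2.imwrite("pics/t6.png",arm.capture("top")[:,:,::-1])
```

```text
50 -90 [[230.2, 145.9], [231.0, 150.1], [231.8, 154.2]]
50 -30 [[254.6, 141.8], [255.4, 145.9], [256.2, 149.9]]
50 30 [[278.3, 137.8], [279.0, 141.8], [279.8, 145.8]]
54 -90 [[230.0, 144.5], [230.8, 148.7], [231.6, 152.8]]
54 -30 [[254.5, 140.4], [255.3, 144.5], [256.0, 148.6]]
54 30 [[278.3, 136.4], [279.0, 140.5], [279.7, 144.5]]
58 -90 [[229.8, 143.1], [230.6, 147.3], [231.4, 151.4]]
58 -30 [[254.4, 139.0], [255.2, 143.1], [255.9, 147.2]]
58 30 [[278.2, 135.1], [278.9, 139.1], [279.7, 143.1]]
229 [(132, [132, 126, 117]), (133, [133, 128, 121]), (134, [140, 135, 125]), (135, [141, 135, 124]), (136, [147, 140, 130]), (137, [145, 138, 128]), (138, [148, 143, 131]), (139, [151, 145, 134]), (140, [148, 143, 132]), (141, [151, 144, 134]), (142, [153, 147, 136]), (143, [153, 147, 136]), (144, [153, 143, 131]), (145, [148, 118, 109]), (146, [139, 78, 71]), (147, [128, 39, 37]), (148, [112, 23, 18]), (149, [94, 10, 7]), (150, [83, 12, 3]), (151, [76, 23, 17]), (152, [67, 20, 16]), (153, [76, 37, 29])]
251 [(132, [152, 145, 136]), (133, [149, 143, 134]), (134, [151, 144, 133]), (135, [151, 
[... 658 characters left out ...]
00, 18, 13]), (143, [80, 5, 2]), (144, [73, 14, 5]), (145, [70, 20, 12]), (146, [87, 49, 37]), (147, [112, 76, 49]), (148, [121, 82, 45]), (149, [121, 81, 40]), (150, [117, 77, 39]), (151, [115, 80, 48]), (152, [122, 89, 65]), (153, [128, 108, 96])]
288 [(132, [126, 120, 112]), (133, [88, 82, 76]), (134, [49, 35, 32]), (135, [71, 0, 0]), (136, [114, 15, 7]), (137, [124, 16, 2]), (138, [117, 19, 10]), (139, [99, 16, 6]), (140, [84, 8, 5]), (141, [69, 3, 0]), (142, [63, 5, 10]), (143, [48, 7, 2]), (144, [28, 0, 9]), (145, [14, 6, 8]), (146, [2, 0, 3]), (147, [0, 0, 0]), (148, [17, 15, 14]), (149, [53, 49, 48]), (150, [91, 88, 89]), (151, [96, 92, 92]), (152, [83, 77, 78]), (153, [88, 65, 51])]
```

```bash
python3 -c "
from rig import arm
print(arm.finish_job())"
```

```text
the job is handed in; nothing more can be done
None
```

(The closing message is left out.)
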